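# Set out the soldering consumables on the bench tray

### The job

Set out the soldering consumables upright on the blue three-well tray: the reel of solder in the end well next to the red tag, the big clear jar of cleaning paste in the end well next to the green tag, and the yellow-lidded flux tin in the middle well between them, each sitting flat in its well. Put the small white tin centred on top of the flux tin. Leave the solvent bottle and the red-handled cutters where they are.

Things in the scene. Friction and masses are not known exactly. Their poses are not given: they have to be found in the camera images.
- reel_c (a point): Reel of solder wire standing on its flat flange: black flanges 62 mm in diameter, red label on top, 51 mm wound core between them, 49 mm high, 0.25 kg. The point is its centre, half-way up; z is its axis.
- paste_jar_c (a point): Clear jar of cleaning paste with a pale ribbed screw lid (fixed), 52 mm in diameter, 64 mm high, 0.11 kg. The point is its centre, half-way up; z is up.
- flux_tin_c (a point): Low white tin of flux with a flat yellow lid (fixed), 44 mm in diameter, 26 mm high, 0.06 kg. The point is its centre, half-way up; z is up.
- tip_tin_c (a point): Small all-white closed tin, 32 mm in diameter, 18.5 mm high, 0.05 kg. The point is its centre, half-way up; z is up.
- tray: Blue tray fixed to the bench, 84 mm (its x) by 320 mm (its y), deck 8 mm above the bench, with three round flat-bottomed wells with black rubber floors in a row along its y axis: the middle one 54 mm in diameter at y = 0, the end ones 70 mm in diameter at y = +90 mm and y = -90 mm. Well floors are 4 mm below the deck, 4 mm above the bench. The origin is the centre of its underside; its x axis points roughly away from the robot, z up.
- red_tag: Red plastic tag, 50 x 18 mm, fixed on the deck at one end of the tray, 144 mm from the tray's middle along its y axis (at either end) and so 54 mm from the centre of the end well beside it. It rises 8.5 mm above the deck. The origin is the centre of its underside.
- green_tag: Green plastic tag, the same as the red one, at the other end of the tray.
- bottle: White solvent bottle with a red collar and clear cap, loose, 47 mm in diameter, 96 mm high, standing to the right of the work; leave it alone. The origin is the centre of its underside.
- cutters: Flush cutters with red handles, loose, 52 x 139 x 12 mm, lying flat to the left of the work; leave them alone. The origin is the centre of the underside, y runs along their length.
There are look-alikes about, which are no part of the job. Leave any pink look-alike of the part that bears reel_c alone.

How it is judged:
At the end, for the whole second after the job is handed in: Reel in the well by the red tag, paste jar in the well by the green tag (both within 12 mm), flux tin in the middle well, small white tin on the flux tin (both within 10 mm); all upright within 0.08 rad, resting (height within 3 mm), still, released; bottle and cutters shifted under 20 mm (x of reel_c in the frame of tray between -0.012 and 0.012 m and (y of reel_c in the frame of tray between 0.078 and 0.102 m or y of reel_c in the frame of tray between -0.102 and -0.078 m) and horizontal distance between reel_c and red_tag below 0.08 m and x of paste_jar_c in the frame of tray between -0.012 and 0.012 m and (y of paste_jar_c in the frame of tray between 0.078 and 0.102 m or y of paste_jar_c in the frame of tray between -0.102 and -0.078 m) and horizontal distance between paste_jar_c and green_tag below 0.08 m and x of flux_tin_c in the frame of tray between -0.01 and 0.01 m and y of flux_tin_c in the frame of tray between -0.01 and 0.01 m and horizontal distance between tip_tin_c and flux_tin_c below 0.01 m and height (world z) of reel_c between 0.02525 and 0.03125 m and angle between each of reel_c, paste_jar_c, flux_tin_c, tip_tin_c's own z axis and vertical below 0.08 rad and linear speed of each of reel, paste_jar, flux_tin, tip_tin below 0.02 m/s and height (world z) of paste_jar_c between 0.033 and 0.039 m and height (world z) of flux_tin_c between 0.014 and 0.02 m and height (world z) of tip_tin_c between 0.03625 and 0.04225 m); the robot touches nothing.
It fails at once if the solvent bottle is knocked or shifted by more than 20 mm (distance of bottle from where it was at the start of the episode above 0.02 m or angle between bottle's own z axis and vertical above 0.5 rad).
It fails at once if the pair of flush cutters is knocked or shifted by more than 20 mm (distance of cutters from where it was at the start of the episode above 0.02 m or angle between cutters's own z axis and vertical above 0.5 rad).
It also fails if it takes over 115 s, if anything falls off the work surface, if the arm or the gripper's body presses on something with over 40 N, if the wrist force passes 120 N, or if a joint passes its speed limit or range.

### The arm

A 7-joint arm with a two-finger parallel gripper is mounted at the origin on a cart in front of the work surface, level with it; the furniture and walls round the work are solid. World frame = base frame: x ahead of the robot, y to its left, z up, the work surface at z = 0. Lengths are in m, angles in rad, forces in N, time in s.
With the tool pointing down it reaches from about 0.425 to 1.025 m from the base axis. Payload 9.4 kg.
Tool frame: the origin (TCP) lies at the very end of the fingers, on their centre line; the grasp point (between the pads) lies 19 mm behind it; z points along the fingers, y is the line along which they close (so a half turn about z gives the same grasp; the last joint's range is limited). The gripper opens to 85 mm and grips with 20 to 120 N. Pads are 22 mm wide; open, the fingers measure 114 mm over their backs; the gripper's body (76 mm by 85 mm) begins 54 mm behind the grasp point. The pads swing forward as they close: fully open they stand 13 mm farther back than shut.
Start: joints at [-1.414, 0.599, -0.003, 1.599, 0.002, 0.943, -0.08], TCP at [0.168, 0.705, 0.231] pointing down, gripper open.
Joint ranges: [-2.57, 2.57], [-0.35, 1.97], [-1.29, 1.29], [0.11, 2.56], [-1.05, 4.19], [0.11, 1.86], [-2.63, 2.63]. Speed limits (rad/s): [2.22, 2.22, 3.01, 3.01, 3.14, 3.14, 3.14].

### API

Orientations are given as a 3x3 rotation matrix whose columns are the frame's x, y, z axes.
In Python, from bench import manip gives the robot as it stands. The module is installed in compiled form; this text tells all that it offers.
- The arm moves only by the shell command python3 -m crank 'ROWS' [FORCE]. ROWS is JSON, a list of rows, each a list of 3 entries, a list of its own where there are three numbers: the turn, a rotation vector about the tool's x, y, z in degrees, then the shift along the tool's x, y, z in m, then the finger opening in m, from 0 to 0.0854. A call has 1 to 10 rows; each row is the pose to reach, as a shift and turn from the pose commanded when the call began, along the tool's axes at that moment; what a row does not reach only later rows make up. A row lasts 1/8 s, in which the tool goes at most 62.5 mm and 10.7 degrees, less where a joint would pass 70% of its speed; a pose out of reach is approached as far as the arm can. A call with a gripper value outside its range is refused whole. The fingers move at their own pace and stop on an object; FORCE is the grip in N (left out, the last holds). Time passes only in rows, so rows that repeat a pose let the fingers close. It gives the time, the measured TCP pose, the force, the opening and the grip force at its end, in the units of the state.
- manip.get_state(): the state, without advancing time (a new reading comes with each control period).
- manip.grab_frame(name): name is "scene" or "top" or "wrist"; returns a dict with "color" (480x640x3 uint8, blue, green, red), "vertical_fov" (degrees; the focal length in pixels is half the picture's height over the tangent of half this angle, whatever the lens; pixels are square), "cx", "cy" (the principal point, pixels), "world_from_camera" (4x4, takes a point from camera to world coordinates); the wrist camera has in their place "mount" (4x4, takes a point from camera to tool coordinates, whose origin is the TCP and whose axes are the flange's). Camera axes: x right, y down, z forward; pixel columns grow to the right and rows downward; lengths in m; the calibration is good to about 2 mm. A picture is of the moment at which its call begins: read the wrist's pose just before it. There is no depth.
- manip.sign_off(): hands the job in; it is judged then, once.
Trained networks look in a picture, given as the dict that the camera call returned (one of the last four; its "shot" number tells which), for a name from the list of things; names that differ only in an ending like _2 or _b are one class to them, and where a whole thing is asked for, a point or a joint stands for the part that bears it (a point fixed in the world has none). Each returns a list of dicts, best first, with "confidence" (0 to 1); they miss things now and then, are a little off and sometimes report something else, mostly with a low value. They report only what shows in the picture. A call takes as long as a camera call. They do not tell look-alikes from the thing itself.
- manip.outline_of(picture, thing): "region" (480x640 bool, what is visible of it) and "pixel" ([column, row] in pixels, amid what is visible of it).
The state is a dict: "time_s": time; "qpos": joint angles; "dq": joint speeds; "joint_efforts": joint torques, N m; "ee_pos": TCP position; "orientation": TCP orientation; "ft_force": force on the tool from outside, world axes, zero at the start; "torque": the same for the moment, N m; "opening": opening from 0.0 (shut) to 1.0 (fully open); "grasp_force": force on a finger pad.
Only numpy, scipy, OpenCV 4.12 (cv2) and the standard library are available. Lean on these libraries where they do the work, as an engineer would, in place of code of your own. Each camera call takes 0.05 s, during which the arm holds its last target. There are 200 camera calls.

## Working session

There is one attempt and no reset: what is moved stays moved. The work goes in short steps, Python scripts to look and compute and a shell command to move; the robot and the scene stay as the last step left them, time stands still between calls to the robot, and variables do not carry over. Pictures are saved under pics/ and viewed, at most 16 in all, crops included, and the job is handed in when it is done.

```bash
mkdir -p pics; cat > h.py <<'E'
import numpy as np,cv2
from bench import manip
def frame(n):
    s=manip.get_state(); f=manip.grab_frame(n)
    if n=='wrist':
        T=np.eye(4);T[:3,:3]=np.array(s['orientation']);T[:3,3]=s['ee_pos'];f['W']=T@np.array(f['mount'])
    else: f['W']=np.array(f['world_from_camera'])
    return f
def ray(f,p):
    fl=240/np.tan(np.radians(f['vertical_fov'])/2)
    d=f['W'][:3,:3]@np.array([(p[0]-f['cx'])/fl,(p[1]-f['cy'])/fl,1]); return f['W'][:3,3],d
def at(f,p,z):
    o,d=ray(f,p); return o+d*(z-o[2])/d[2]
def proj(f,P):
    fl=240/np.tan(np.radians(f['vertical_fov'])/2)
    c=np.linalg.inv(f['W'])@np.append(P,1); return np.array([f['cx']+fl*c[0]/c[2],f['cy']+fl*c[1]/c[2]])
H=dict(reel_c=.0245,paste_jar_c=.032,flux_tin_c=.013,tip_tin_c=.00925,tray=.008,red_tag=.016,green_tag=.016,bottle=.048,cutters=.006)
E
python3 - <<'E'
from h import *
np.set_printoptions(precision=4,suppress=True)
s=manip.get_state();print(s['time_s'],s['ee_pos'],np.array(s['orientation']).tolist())
for n in('top','scene'):
    f=frame(n);cv2.imwrite(f'pics/{n}0.png',f['color']);print(n,f['vertical_fov'],f['W'][:3,3])
    for k,z in H.items():
        for r in manip.outline_of(f,k)[:4]:
            print(k,round(r['confidence'],2),np.round(r['pixel']),r['region'].sum(),at(f,r['pixel'],z)[:2])
E
```

```text
0.0 [0.1678 0.7048 0.2304] [[-0.9728048259127152, 0.2316262245799651, -0.0002505349542167648], [0.2316263331726432, 0.9728036225771923, -0.0015341713356170016], [-0.00011163300328350713, -0.0015504797718420664, -0.9999987917745449]]
top 52.59392430087971 [0.3568 0.0191 1.1666]
reel_c 0.88 [392. 303.] 632 [ 0.3695 -0.1376]
reel_c 0.82 [372. 252.] 610 [ 0.4886 -0.0891]
reel_c 0.82 [327. 280.] 565 [0.4199 0.0159]
paste_jar_c 0.74 [228. 267.] 488 [0.4458 0.2477]
flux_tin_c 0.63 [290. 253.] 255 [0.4829 0.1044]
flux_tin_c 0.52 [192. 180.] 370 [0.6595 0.3507]
tip_tin_c 0.53 [440. 269.] 163 [ 0.4525 -0.2523]
tray 0.67 [303. 186.] 4038 [0.6496 0.0776]
red_tag 0.57 [366. 186.] 142 [ 0.6492 -0.0752]
green_tag 0.65 [248. 186.] 110 [0.6463 0.2104]
green_tag 0.54 [224. 269.] 488 [0.4423 0.2598]
bottle 0.56 [464. 209.] 474 [ 0.5904 -0.3026]
cutters 0.64 [198. 183.] 510 [0.6532 0.3367]
cutters 0.49 [290. 255.] 273 [0.4798 0.1062]
scene 48.72824878188177 [-0.1375 -0.4704  0.8672]
reel_c 0.85 [296. 284.] 947 [0.4285 0.014 ]
reel_c 0.59 [354. 286.] 930 [ 0.4938 -0.0894]
reel_c 0.46 [470. 294.] 993 [ 0.6092 -0.2987]
paste_jar_c 0.57 [219. 234.] 719 [0.4469 0.2506]
flux_tin_c 0.53 [278. 256.] 353 [0.4791 0.1038]
tip_tin_c 0.65 [415. 338.] 239 [ 0.4591 -0.2534]
tray 0.97 [341. 224.] 3146 [0.655  0.0504]
red_tag 0.64 [387. 241.] 155 [ 0.6569 -0.076 ]
green_tag 0.59 [288. 205.] 123 [0.6315 0.1955]
bottle 0.61 [467. 291.] 1031 [ 0.5905 -0.2959]
cutters 0.56 [246. 183.] 401 [0.6489 0.3478]
```

```bash
python3 - <<'E'
import cv2
a=cv2.imread('pics/top0.png')[140:340,160:500];cv2.imwrite('pics/top0c.png',cv2.resize(a,None,fx=2.3,fy=2.3,interpolation=cv2.INTER_CUBIC))
E
```

```text
(no output)
```

View pics/top0c.png

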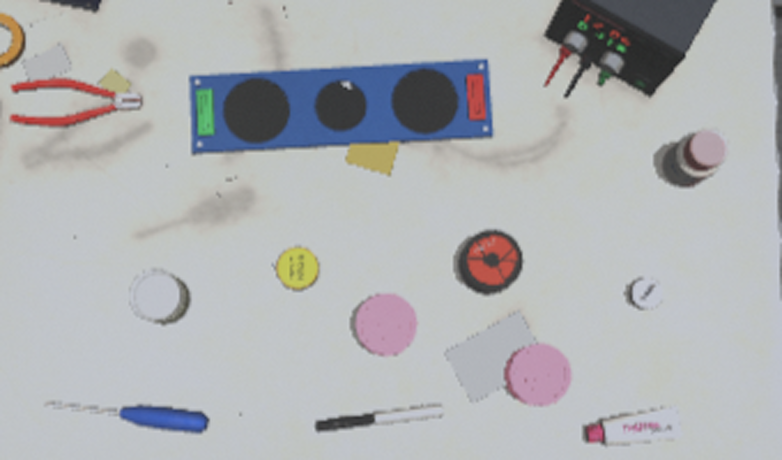

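View pics/scene0.png

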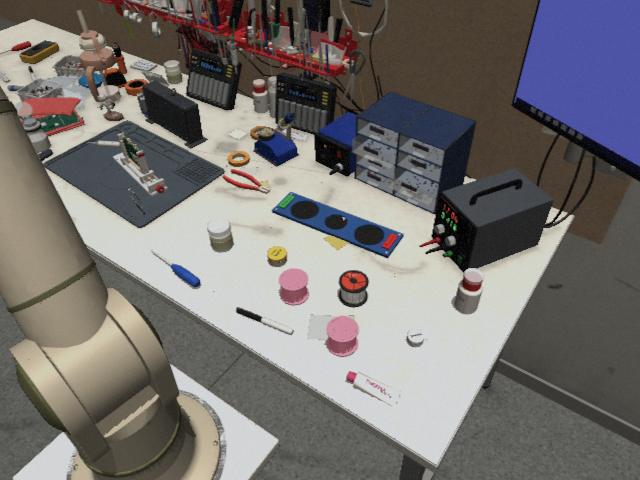

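Reel candidates in the top image: (372,252) has black flanges and a red label, so it is the real one. (327,280) and (392,303) are pink look-alikes. Other items: jar (228,267), with no rival; flux (290,253), yellow lid; white tin (440,269), where the bottle cap at (464,209) is the only similar thing. The green tag is at (248,186) and the red at (366,186). A light fleck shows in the middle well at about (311,177). I'll move over the work and take a close look.

```bash
python3 -m crank '[[[0,0,76],[-0.44,-0.54,-0.05],0.0854],[[0,0,76],[-0.44,-0.54,-0.05],0.0854],[[0,0,76],[-0.44,-0.54,-0.05],0.0854],[[0,0,76],[-0.44,-0.54,-0.05],0.0854],[[0,0,76],[-0.44,-0.54,-0.05],0.0854],[[0,0,76],[-0.44,-0.54,-0.05],0.0854],[[0,0,76],[-0.44,-0.54,-0.05],0.0854],[[0,0,76],[-0.44,-0.54,-0.05],0.0854],[[0,0,76],[-0.44,-0.54,-0.05],0.0854],[[0,0,76],[-0.44,-0.54,-0.05],0.0854]]' 40
python3 -m crank '[[[0,0,0],[0,0,0],0.0854],[[0,0,0],[0,0,0],0.0854]]'
python3 - <<'E'
from h import *
np.set_printoptions(precision=4,suppress=True)
s=manip.get_state();print(s['ee_pos'],np.array(s['orientation']).tolist(),s['qpos'])
f=frame('wrist');cv2.imwrite('pics/w1.png',f['color']);print(f['mount'],f['vertical_fov'])
for n,f in(('w',f),('top',frame('top'))):
    for k in('reel_c','flux_tin_c','paste_jar_c','tip_tin_c','tray','red_tag','green_tag'):
        for r in manip.outline_of(f,k)[:3]:
            print(n,k,round(r['confidence'],2),np.round(r['pixel']),r['region'].sum(),at(f,r['pixel'],H[k])[:2])
            if k=='tray' and n=='top':
                c=cv2.boxPoints(cv2.minAreaRect(np.argwhere(r['region'])[:,::-1].astype(np.float32)))
                print(np.array([at(f,p,.008)[:2] for p in c]))
E
```

```text
time_s: 2.25
ee_pos: [0.4398, 0.1423, 0.2766]
orientation: [[-0.011, 1.0, 0.001], [1.0, 0.011, 0.001], [0.001, 0.001, -1.0]]
ft_force: [1.4, 0.9, 0.4]
opening: 0.998
grasp_force: 0.0
time_s: 2.5
ee_pos: [0.439, 0.1442, 0.2761]
orientation: [[-0.01, 1.0, 0.0], [1.0, 0.01, 0.0], [0.0, 0.0, -1.0]]
ft_force: [-1.2, 0.6, 0.3]
opening: 1.001
grasp_force: 0.0
[0.439  0.1442 0.2761] [[-0.009957713658136372, 0.9999504146876997, 0.00011002090721406724], [0.9999502994186881, 0.009957658190677907, 0.0004936960948003289], [0.00049257606413743, 0.00011493152345722375, -0.9999998720797748]] [-0.8211  0.2388  0.4748  2.1473 -0.1539  0.7868 -0.2389]
[[ 0.0002 -0.9485 -0.3167  0.0806]
 [ 1.      0.0002  0.0001  0.0008]
 [-0.     -0.3167  0.9485 -0.1424]
 [ 0.      0.      0.      1.    ]] 64.08051555111801
w reel_c 0.89 [295. 312.] 2961 [0.419  0.0101]
w reel_c 0.85 [262. 417.] 2421 [ 0.3756 -0.1395]
w reel_c 0.56 [350. 390.] 2821 [ 0.4868 -0.0976]
w flux_tin_c 0.63 [351. 233.] 1393 [0.4805 0.1027]
w paste_jar_c 0.73 [323.  89.] 2941 [0.4466 0.2492]
w tray 0.68 [501. 235.] 17607 [0.6497 0.1002]
w red_tag 0.66 [509. 369.] 175 [ 0.6836 -0.0708]
w green_tag 0.89 [515. 134.] 914 [0.642  0.2095]
top reel_c 0.95 [393. 304.] 627 [ 0.3677 -0.139 ]
top reel_c 0.94 [330. 281.] 550 [0.4187 0.0086]
top reel_c 0.65 [375. 251.] 571 [ 0.4908 -0.0959]
top flux_tin_c 0.61 [290. 252.] 274 [0.487  0.1061]
top paste_jar_c 0.31 [371. 253.] 632 [ 0.4846 -0.0874]
top tip_tin_c 0.6 [438. 269.] 162 [ 0.4524 -0.2473]
top tray 0.61 [309. 187.] 3849 [0.6478 0.0643]
[[ 0.6804  0.2273]
 [ 0.7033 -0.089 ]
 [ 0.6179 -0.094 ]
 [ 0.595   0.2192]]
top green_tag 0.39 [249. 181.] 84 [0.6583 0.2106]
```

View pics/w1.png

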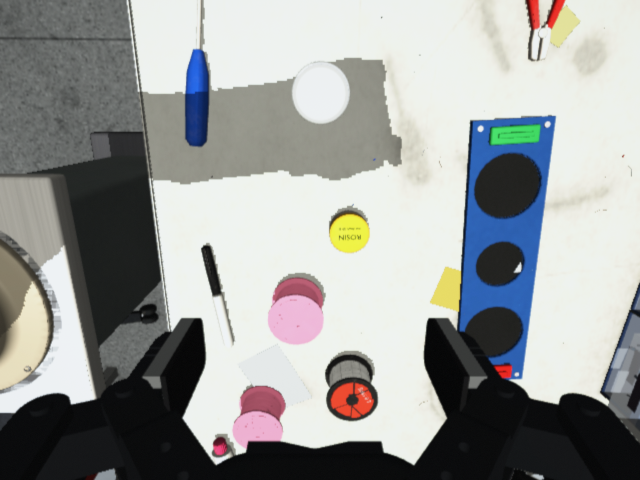

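Close view: the real reel is at (352,400) with its red label and wound core, and the pinks are at (296,310) and (258,420). Jar lid (321,92), flux (350,233). Wells at (507,185) green, (500,264) middle with a small white fleck at (518,267), and (494,331) red. Next I'll fit these features.

```bash
cat >> h.py <<'E'
def blobs(f,lo,hi,win=None,inv=False):
    m=cv2.inRange(cv2.cvtColor(f['color'],cv2.COLOR_BGR2HSV),lo,hi)
    if win:
        w=np.zeros_like(m);x0,y0,x1,y1=win;w[y0:y1,x0:x1]=255;m&=w
    c,_=cv2.findContours(m,cv2.RETR_EXTERNAL,cv2.CHAIN_APPROX_NONE)
    return sorted(c,key=cv2.contourArea,reverse=True)
def circ(f,c,z):
    # fit circle of contour hull projected to plane z
    P=np.array([at(f,p,z)[:2] for p in cv2.convexHull(c)[:,0].astype(float)])
    (x,y),(a,b),_=cv2.fitEllipse((P*1e4).astype(np.float32)) 
    return np.round([x/1e4,y/1e4,a/1e4,b/1e4],4)
E
python3 - <<'E'
from h import *
f=frame('wrist')
f['color'][:]=cv2.imread('pics/w1.png') if f['color'].shape else 0
print('yellow',circ(f,blobs(f,(20,120,100),(35,255,255),(300,190,400,270))[0],.026))
print('red lbl',circ(f,blobs(f,(0,120,100),(12,255,255),(310,350,400,430))[0],.049))
print('jar',circ(f,blobs(f,(0,0,195),(180,60,255),(285,55,357,128))[0],.064))
for n,w in(('green',(470,150,550,222)),('mid',(470,240,530,290)),('red',(460,300,530,362))):
    print(n,circ(f,blobs(f,(0,0,0),(180,255,70),w)[0],.006))
g=blobs(f,(50,120,100),(75,255,255),(480,110,560,150))[0]
print('gtag',at(f,np.mean(cv2.boxPoints(cv2.minAreaRect(g)),0),.0165))
E
```

```text
yellow [0.4774 0.1065 0.0425 0.0434]
red lbl [ 0.4864 -0.0914  0.0493  0.0515]
jar [0.4436 0.2645 0.0606 0.0922]
green [0.648  0.1551 0.0693 0.0699]
mid [0.6545 0.0652 0.0527 0.0537]
red [ 0.6556 -0.031   0.0702  0.0885]
gtag [0.64116713 0.20936168 0.0165    ]
```

```bash
python3 -m crank '[[[0,0,-3.5],[-0.236,0.045,0.0],0.0854],[[0,0,-3.5],[-0.236,0.045,0.05],0.0854],[[0,0,-3.5],[-0.236,0.045,0.1],0.0854],[[0,0,-3.5],[-0.236,0.045,0.16],0.0854],[[0,0,-3.5],[-0.236,0.045,0.18],0.0854],[[0,0,-3.5],[-0.236,0.045,0.18],0.0854],[[0,0,-3.5],[-0.236,0.045,0.18],0.0854],[[0,0,-3.5],[-0.236,0.045,0.18],0.0854]]'
```

```text
time_s: 4.35
ee_pos: [0.487, -0.0913, 0.0967]
orientation: [[-0.072, 0.997, 0.001], [0.997, 0.072, 0.0], [0.0, 0.001, -1.0]]
ft_force: [-1.0, 0.0, 0.1]
opening: 1.001
grasp_force: 0.0
```

Well centred. I'll descend to z≈0.009 and grip.

```bash
python3 -m crank '[[[0,0,0],[0,0,0.045],0.0854],[[0,0,0],[0,0,0.088],0.0854],[[0,0,0],[0,0,0.088],0.0854],[[0,0,0],[0,0,0.088],0.0],[[0,0,0],[0,0,0.088],0.0],[[0,0,0],[0,0,0.088],0.0],[[0,0,0],[0,0,0.088],0.0],[[0,0,0],[0,0,0.088],0.0],[[0,0,0],[0,0,0.088],0.0],[[0,0,0],[0,0,0.088],0.0]]' 40
```

```text
time_s: 5.6
ee_pos: [0.4873, -0.0914, 0.0104]
orientation: [[-0.072, 0.997, 0.003], [0.997, 0.072, -0.0], [-0.0, 0.003, -1.0]]
ft_force: [-1.4, 0.2, 6.9]
opening: 0.698
grasp_force: 41.3
```

```bash
python3 -m crank '[[[0,0,0],[0,0,0],0.0],[[0,0,0],[0,0,0],0.0],[[0,0,0],[0,0,-0.03],0.0],[[0,0,0],[0,0,-0.08],0.0],[[0,0,0],[0,0,-0.08],0.0],[[0,0,0],[0,0,-0.08],0.0]]'
python3 - <<'E'
from h import *
f=frame('wrist');cv2.imwrite('pics/w2.png',f['color']);print(manip.get_state()['opening'])
E
```

```text
time_s: 6.35
ee_pos: [0.4869, -0.091, 0.089]
orientation: [[-0.073, 0.997, 0.002], [0.997, 0.073, 0.0], [0.0, 0.002, -1.0]]
ft_force: [-0.2, -0.6, -2.6]
opening: 0.701
grasp_force: 44.2
0.6955223815447124
```

View pics/w2.png

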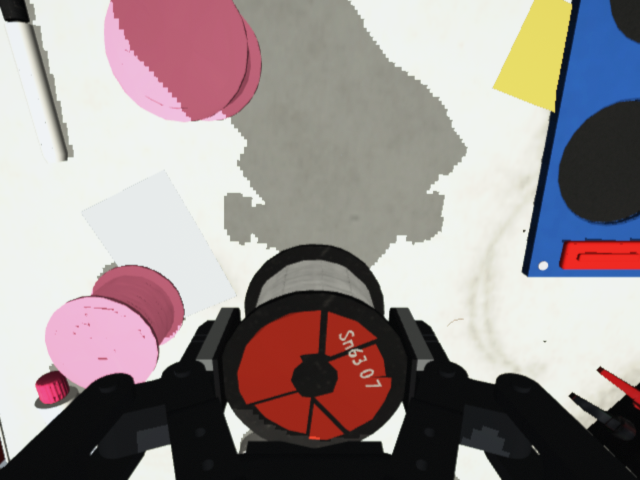

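The reel is held upright, label centre about (315,378). Measuring its offset in the hand.

```bash
python3 - <<'E'
from h import *
f=frame('wrist');s=manip.get_state();z=s['ee_pos'][2]+.0386
c=circ(f,blobs(f,(0,120,80),(12,255,255),(220,295,410,450))[0],z);print('label',c,s['ee_pos'])
R=np.array(s['orientation']);w=np.array([.661,-.0247]);d=np.append(w-c[:2],0);print('tool shift centred',R.T@d, 'tcp-based',R.T@np.append(w-s['ee_pos'][:2],0))
b=blobs(f,(100,120,60),(125,255,255),(500,0,640,300))[0]
t=blobs(f,(0,120,80),(12,255,255),(550,230,640,275))[0].reshape(-1,2)
print('tag left-edge corner',[at(f,p,.0165)[:2] for p in (t[t[:,0].argmin()],)],'expected',[.661+.0039-.025*.997-.009*.07,-.0247-.0539-.0018])
E
```

```text
label [ 0.4753 -0.0847  0.0217  0.04  ] [ 0.48626784 -0.0912124   0.08776712]
tool shift centred [ 4.64594290e-02  1.89541569e-01 -7.02588780e-05] tcp-based [ 5.37454095e-02  1.79071647e-01 -6.30147315e-05]
tag left-edge corner [array([ 0.63571964, -0.08178193])] expected [0.639345, -0.0804]
```

```bash
python3 -m crank '[[[0,0,0],[0.02,0.05,-0.06],0.0],[[0,0,0],[0.03,0.115,-0.06],0.0],[[0,0,0],[0.03,0.115,-0.06],0.0],[[0,0,0],[0.03,0.115,-0.06],0.0],[[0,0,0],[0.03,0.115,-0.06],0.0]]'
python3 - <<'E'
from h import *
f=frame('wrist');cv2.imwrite('pics/w3.png',f['color']);s=manip.get_state()
for p in ([.661,-.0247,.006],[.6545,.0652,.006]):print(proj(f,p))
m=cv2.inRange(cv2.cvtColor(f['color'],cv2.COLOR_BGR2HSV),(0,0,0),(180,255,70))
c,_=cv2.findContours(m,cv2.RETR_EXTERNAL,cv2.CHAIN_APPROX_NONE)
for k in c:
    if cv2.contourArea(k)>1500: print(cv2.boundingRect(k),circ(f,k,.006))
E
```

```text
time_s: 7.08
ee_pos: [0.5969, -0.0542, 0.1468]
orientation: [[-0.07, 0.998, -0.003], [0.998, 0.07, -0.0], [0.0, -0.003, -1.0]]
ft_force: [-0.4, 0.3, -3.3]
opening: 0.697
grasp_force: 45.0
[402.41892776 194.77579128]
[411.96818161  61.98941263]
(0, 245, 640, 235) [0.5806 0.0355 0.2177 0.224 ]
(354, 145, 96, 95) [ 0.6603 -0.024   0.0704  0.0708]
(370, 16, 83, 89) [0.6539 0.0655 0.0536 0.0551]
```

View pics/w3.png

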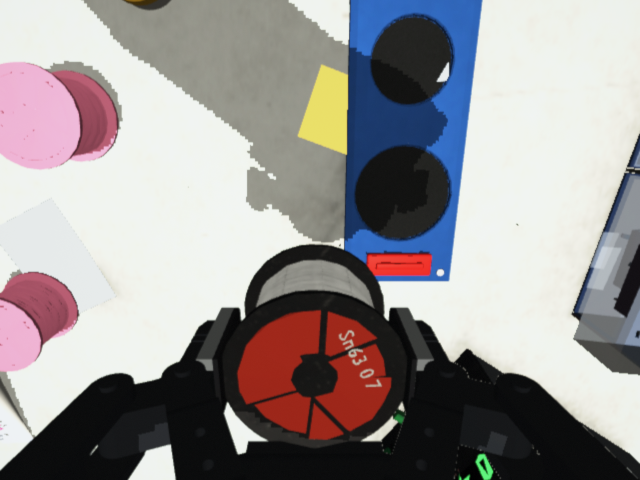

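The fit confirms the wells: red (0.660,-0.024) and middle (0.654,0.0655). The white chip in the middle well, at (443,72), still needs a check. Placing the reel.

```bash
python3 -m crank '[[[0,0,0],[0.0265,0.065,0.03],0.0],[[0,0,0],[0.0265,0.065,0.08],0.0],[[0,0,0],[0.0265,0.065,0.11],0.0],[[0,0,0],[0.0265,0.065,0.12],0.0],[[0,0,0],[0.0265,0.065,0.12],0.0],[[0,0,0],[0.0265,0.065,0.129],0.0],[[0,0,0],[0.0265,0.065,0.1345],0.0],[[0,0,0],[0.0265,0.065,0.1345],0.0]]'
```

```text
time_s: 8.12
ee_pos: [0.6625, -0.0223, 0.0146]
orientation: [[-0.071, 0.997, 0.001], [0.997, 0.071, 0.0], [0.0, 0.001, -1.0]]
ft_force: [-1.0, 0.9, 4.5]
opening: 0.694
grasp_force: 45.2
```

```bash
python3 -m crank '[[[0,0,0],[0,0,0],0.0854],[[0,0,0],[0,0,0],0.0854],[[0,0,0],[0,0,0],0.0854],[[0,0,0],[0,0,0],0.0854],[[0,0,0],[0,0,-0.05],0.0854],[[0,0,0],[0,0,-0.1],0.0854],[[0,0,0],[0,0,-0.15],0.0854],[[0,0,0],[0,0,-0.15],0.0854]]'
python3 - <<'E'
from h import *
f=frame('wrist');cv2.imwrite('pics/w4.png',f['color'])
m=proj(f,[.6545,.0652,.006]);print(m)
E
```

```text
time_s: 9.12
ee_pos: [0.6642, -0.0228, 0.1676]
orientation: [[-0.071, 0.997, 0.007], [0.997, 0.071, 0.0], [-0.0, 0.007, -1.0]]
ft_force: [0.9, -0.0, -0.4]
opening: 1.0
grasp_force: 0.0
[307.30710347 104.76568709]
```

View pics/w4.png

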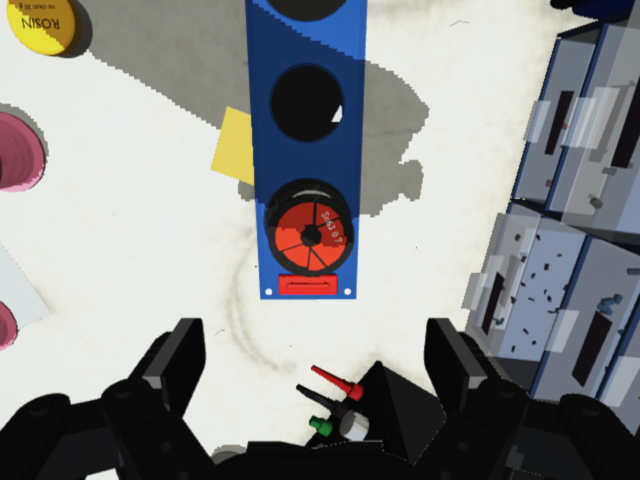

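The reel sits in the well by the red tag (312,235). The chip at (337,114) hugs the rim of the middle well. On to the jar.

```bash
python3 -m crank '[[[0,0,0],[0.288,-0.197,-0.03],0.0854],[[0,0,0],[0.288,-0.197,-0.03],0.0854],[[0,0,0],[0.288,-0.197,-0.03],0.0854],[[0,0,0],[0.288,-0.197,-0.03],0.0854],[[0,0,0],[0.288,-0.197,-0.03],0.0854],[[0,0,0],[0.288,-0.197,-0.03],0.0854],[[0,0,0],[0.288,-0.197,-0.03],0.0854],[[0,0,0],[0.288,-0.197,-0.03],0.0854],[[0,0,0],[0.288,-0.197,-0.03],0.0854]]'
python3 - <<'E'
from h import *
f=frame('wrist');cv2.imwrite('pics/w5.png',f['color']);s=manip.get_state();print(s['ee_pos'])
for r in manip.outline_of(f,'paste_jar_c')[:2]:
    c=max(cv2.findContours(r['region'].astype(np.uint8),0,1)[0],key=cv2.contourArea)
    print(r['confidence'],r['pixel'],cv2.boundingRect(c),circ(f,c,.064))
E
python3 - <<'E'
import cv2
a=cv2.imread('pics/w4.png')[60:150,260:360];cv2.imwrite('pics/w4c.png',cv2.resize(a,None,fx=5,fy=5))
E
```

```text
time_s: 10.3
ee_pos: [0.4456, 0.2495, 0.1932]
orientation: [[-0.069, 0.998, -0.0], [0.998, 0.069, -0.001], [-0.001, -0.0, -1.0]]
ft_force: [0.5, 0.0, 0.5]
opening: 0.998
grasp_force: 0.0
[0.4456417  0.24952168 0.19325382]
```

View pics/w5.png

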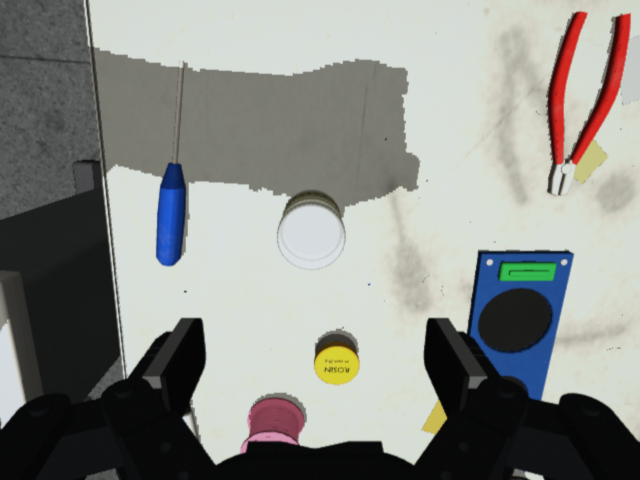

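View pics/w4c.png

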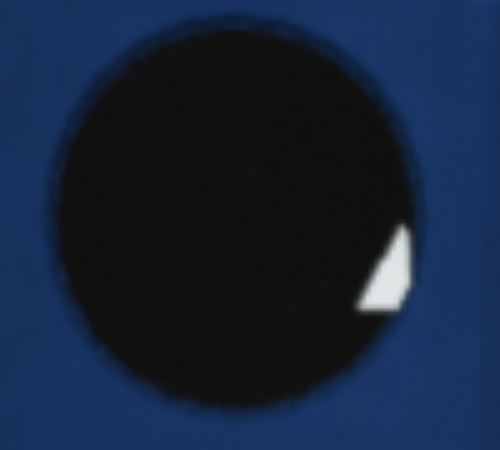

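The jar lid centre is at about (312,233), which I work out as a tool offset of (-0.005,-0.005). The chip is a thin scrap outside the flux tin's footprint. Cutters (580,110) are clear. Gripping the jar.

```bash
python3 -m crank '[[[0,0,0],[-0.005,-0.005,0.06],0.0854],[[0,0,0],[-0.005,-0.005,0.12],0.0854],[[0,0,0],[-0.005,-0.005,0.172],0.0854],[[0,0,0],[-0.005,-0.005,0.172],0.0854],[[0,0,0],[-0.005,-0.005,0.172],0.0],[[0,0,0],[-0.005,-0.005,0.172],0.0],[[0,0,0],[-0.005,-0.005,0.172],0.0],[[0,0,0],[-0.005,-0.005,0.172],0.0],[[0,0,0],[-0.005,-0.005,0.172],0.0],[[0,0,0],[-0.005,-0.005,0.172],0.0]]' 40
```

```text
time_s: 11.65
ee_pos: [0.4415, 0.2461, 0.0238]
orientation: [[-0.072, 0.997, 0.004], [0.997, 0.072, 0.002], [0.002, 0.004, -1.0]]
ft_force: [0.4, -1.4, 6.7]
opening: 0.599
grasp_force: 40.3
```

```bash
python3 -m crank '[[[0,0,0],[0,0,0],0.0],[[0,0,0],[0,0,0],0.0],[[0,0,0],[0,0,0],0.0],[[0,0,0],[0,0,-0.05],0.0],[[0,0,0],[0,0,-0.1],0.0],[[0,0,0],[0,0,-0.1],0.0],[[0,0,0],[0,0,-0.1],0.0]]'
python3 - <<'E'
from h import *
f=frame('wrist');cv2.imwrite('pics/w6.png',f['color']);print(manip.get_state()['opening'])
E
```

```text
time_s: 12.52
ee_pos: [0.44, 0.2462, 0.1224]
orientation: [[-0.073, 0.997, 0.001], [0.997, 0.073, 0.002], [0.002, 0.001, -1.0]]
ft_force: [-0.4, 0.3, -1.6]
opening: 0.592
grasp_force: 42.7
0.5973246722613516
```

View pics/w6.png

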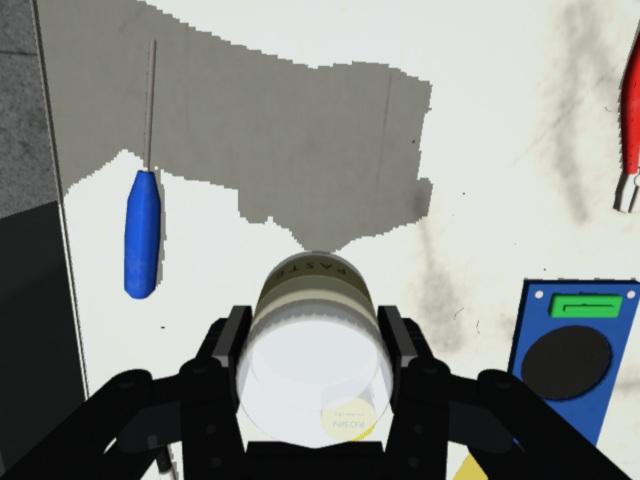

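Jar held squarely, lid centre about (315,373). Moving it to the green well.

```bash
python3 -m crank '[[[0,0,0],[-0.02,0.05,-0.02],0.0],[[0,0,0],[-0.106,0.2,-0.02],0.0],[[0,0,0],[-0.106,0.2,-0.02],0.0],[[0,0,0],[-0.106,0.2,-0.02],0.0],[[0,0,0],[-0.106,0.2,-0.01],0.0],[[0,0,0],[-0.106,0.2,0.04],0.0],[[0,0,0],[-0.106,0.2,0.08],0.0],[[0,0,0],[-0.106,0.2,0.08],0.0],[[0,0,0],[-0.106,0.2,0.08],0.0]]'
```

```text
time_s: 13.7
ee_pos: [0.6473, 0.1541, 0.0421]
orientation: [[-0.072, 0.997, -0.0], [0.997, 0.072, -0.0], [-0.0, -0.0, -1.0]]
ft_force: [-0.5, -1.0, -1.6]
opening: 0.595
grasp_force: 42.8
```

```bash
python3 -m crank '[[[0,0,0],[0,0,0.009],0.0],[[0,0,0],[0,0,0.0145],0.0],[[0,0,0],[0,0,0.0145],0.0],[[0,0,0],[0,0,0.0145],0.0854],[[0,0,0],[0,0,0.0145],0.0854],[[0,0,0],[0,0,0.0145],0.0854],[[0,0,0],[0,0,0.0145],0.0854]]'
python3 -m crank '[[[0,0,0],[0,0,-0.06],0.0854],[[0,0,0],[0,0,-0.12],0.0854],[[0,0,0],[-0.05,-0.175,-0.17],0.0854],[[0,0,0],[-0.05,-0.175,-0.17],0.0854],[[0,0,0],[-0.05,-0.175,-0.17],0.0854],[[0,0,0],[-0.05,-0.175,-0.17],0.0854],[[0,0,0],[-0.05,-0.175,-0.17],0.0854],[[0,0,0],[-0.05,-0.175,-0.17],0.0854]]'
python3 - <<'E'
from h import *
f=frame('wrist');cv2.imwrite('pics/w7.png',f['color']);s=manip.get_state();print(s['ee_pos'])
c=blobs(f,(20,120,100),(35,255,255),(200,100,440,400))
for k in c[:2]: 
    if cv2.contourArea(k)>300: print(cv2.boundingRect(k),circ(f,k,.026))
E
```

```text
time_s: 14.58
ee_pos: [0.6474, 0.1541, 0.027]
orientation: [[-0.072, 0.997, 0.0], [0.997, 0.072, -0.0], [-0.0, 0.0, -1.0]]
ft_force: [0.1, -1.2, 0.2]
opening: 0.998
grasp_force: 0.0
time_s: 15.58
ee_pos: [0.4777, 0.0921, 0.1968]
orientation: [[-0.072, 0.997, 0.001], [0.997, 0.072, -0.0], [-0.0, 0.001, -1.0]]
ft_force: [1.1, 0.4, -0.6]
opening: 1.003
grasp_force: 0.0
[0.47752258 0.09201913 0.1966897 ]
(289, 175, 52, 51) [0.4775 0.1062 0.0427 0.0429]
(414, 254, 26, 53) [0.5925 0.0417 0.0483 0.0571]
```

View pics/w7.png

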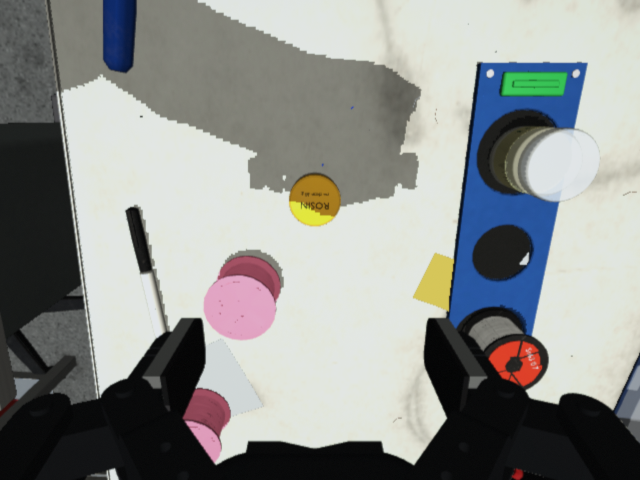

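The jar stands in the green well (507,155) and the reel in the red one. Flux tin at (315,200), i.e. (0.4775,0.106).

```bash
python3 -m crank '[[[0,0,0],[0.014,0.001,0.06],0.07],[[0,0,0],[0.014,0.001,0.12],0.07],[[0,0,0],[0.014,0.001,0.17],0.07],[[0,0,0],[0.014,0.001,0.194],0.07],[[0,0,0],[0.014,0.001,0.194],0.07],[[0,0,0],[0.014,0.001,0.194],0.03],[[0,0,0],[0.014,0.001,0.194],0.03],[[0,0,0],[0.014,0.001,0.194],0.03],[[0,0,0],[0.014,0.001,0.194],0.03],[[0,0,0],[0.014,0.001,0.194],0.03]]' 30
```

```text
time_s: 16.88
ee_pos: [0.4771, 0.106, 0.004]
orientation: [[-0.072, 0.997, 0.002], [0.997, 0.072, 0.001], [0.0, 0.002, -1.0]]
ft_force: [-0.4, -0.6, 7.4]
opening: 0.498
grasp_force: 30.9
```

```bash
python3 -m crank '[[[0,0,0],[0,0,0],0.03],[[0,0,0],[0,0,0],0.03],[[0,0,0],[0,0,-0.05],0.03],[[0,0,0],[0,0,-0.1],0.03],[[0,0,0],[0,0,-0.1],0.03],[[0,0,0],[0,0,-0.1],0.03]]'
python3 - <<'E'
from h import *
f=frame('wrist');cv2.imwrite('pics/w8.png',f['color']);s=manip.get_state();print(s['ee_pos'],s['opening'])
for k in blobs(f,(20,120,100),(35,255,255),(200,250,440,440))[:2]: 
    if cv2.contourArea(k)>300: print(cv2.boundingRect(k),circ(f,k,s['ee_pos'][2]+.023))
E
```

```text
time_s: 17.62
ee_pos: [0.4763, 0.1064, 0.1033]
orientation: [[-0.073, 0.997, 0.001], [0.997, 0.073, 0.001], [0.001, 0.001, -1.0]]
ft_force: [0.3, -0.8, -1.6]
opening: 0.494
grasp_force: 30.9
[0.47600311 0.10609656 0.10271405] 0.49754435373307154
(257, 294, 116, 102) [0.4769 0.1076 0.0422 0.0425]
```

View pics/w8.png

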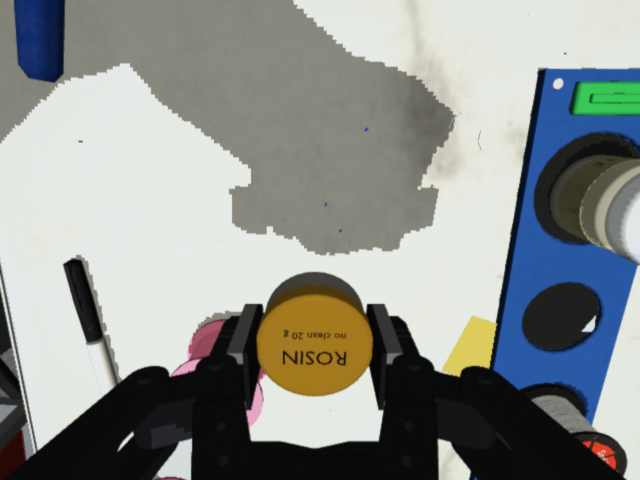

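Flux held level, lid centre about (315,341). Moving it to the middle well.

```bash
python3 -m crank '[[[0,0,0],[-0.055,0.173,-0.01],0.03],[[0,0,0],[-0.055,0.173,-0.01],0.03],[[0,0,0],[-0.055,0.173,-0.01],0.03],[[0,0,0],[-0.055,0.173,0.0],0.03],[[0,0,0],[-0.055,0.173,0.05],0.03],[[0,0,0],[-0.055,0.173,0.08],0.03],[[0,0,0],[-0.055,0.173,0.08],0.03],[[0,0,0],[-0.055,0.173,0.08],0.03]]'
```

```text
time_s: 18.68
ee_pos: [0.6528, 0.0629, 0.0233]
orientation: [[-0.071, 0.997, -0.0], [0.997, 0.071, -0.0], [-0.0, -0.0, -1.0]]
ft_force: [0.7, -0.9, -0.6]
opening: 0.496
grasp_force: 31.0
```

```bash
python3 -m crank '[[[0,0,0],[0.001,0,0.009],0.03],[[0,0,0],[0.001,0,0.015],0.03],[[0,0,0],[0.001,0,0.015],0.03],[[0,0,0],[0.001,0,0.015],0.065],[[0,0,0],[0.001,0,0.015],0.065],[[0,0,0],[0.001,0,0.015],0.065],[[0,0,0],[0.001,0,-0.04],0.065],[[0,0,0],[0.001,0,-0.1],0.065],[[0,0,0],[0.001,0,-0.16],0.065],[[0,0,0],[0.001,0,-0.16],0.065]]'
python3 -m crank '[[[0,0,0],[-0.3,-0.22,0],0.065],[[0,0,0],[-0.3,-0.22,0],0.065],[[0,0,0],[-0.3,-0.22,0],0.065],[[0,0,0],[-0.3,-0.22,0],0.065],[[0,0,0],[-0.3,-0.22,0],0.065],[[0,0,0],[-0.3,-0.22,0],0.065],[[0,0,0],[-0.3,-0.22,0],0.065],[[0,0,0],[-0.3,-0.22,0],0.065],[[0,0,0],[-0.3,-0.22,0],0.065]]'
python3 - <<'E'
from h import *
f=frame('wrist');cv2.imwrite('pics/w9.png',f['color']);s=manip.get_state();print(s['ee_pos'])
for r in manip.outline_of(f,'tip_tin_c')[:2]:
    c=max(cv2.findContours(r['region'].astype(np.uint8),0,1)[0],key=cv2.contourArea)
    print(r['confidence'],r['pixel'],cv2.boundingRect(c),circ(f,c,.0185))
E
```

```text
time_s: 19.92
ee_pos: [0.6553, 0.0639, 0.1881]
orientation: [[-0.071, 0.997, 0.008], [0.997, 0.071, 0.001], [0.001, 0.008, -1.0]]
ft_force: [0.4, 0.6, -0.0]
opening: 0.765
grasp_force: 0.0
time_s: 21.05
ee_pos: [0.4557, -0.2494, 0.1826]
orientation: [[-0.074, 0.997, -0.0], [0.997, 0.074, 0.001], [0.001, -0.0, -1.0]]
ft_force: [-0.2, 0.0, -0.2]
opening: 0.76
grasp_force: 0.0
[ 0.45570973 -0.24936524  0.18272623]
0.87 [318.7, 223.9] (296, 203, 41, 41) [ 0.458  -0.2534  0.0329  0.0351]
```

View pics/w9.png

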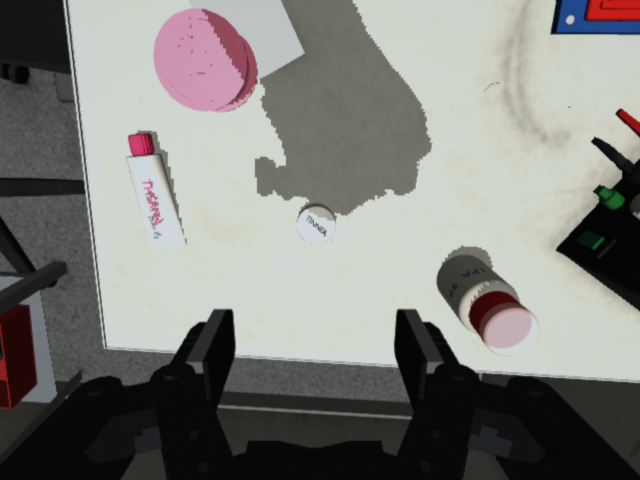

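Tin (317,224); the bottle at (490,300) is clear of the fingers. Gripping the tin.

```bash
python3 -m crank '[[[0,0,0],[-0.006,-0.001,0.06],0.06],[[0,0,0],[-0.006,-0.001,0.12],0.06],[[0,0,0],[-0.006,-0.001,0.16],0.06],[[0,0,0],[-0.006,-0.001,0.181],0.06],[[0,0,0],[-0.006,-0.001,0.181],0.06],[[0,0,0],[-0.006,-0.001,0.181],0.02],[[0,0,0],[-0.006,-0.001,0.181],0.02],[[0,0,0],[-0.006,-0.001,0.181],0.02],[[0,0,0],[-0.006,-0.001,0.181],0.02],[[0,0,0],[-0.006,-0.001,0.181],0.02]]' 25
```

```text
time_s: 22.4
ee_pos: [0.4551, -0.2568, 0.0032]
orientation: [[-0.072, 0.997, 0.002], [0.997, 0.072, -0.0], [-0.001, 0.002, -1.0]]
ft_force: [-0.5, 1.2, 8.3]
opening: 0.361
grasp_force: 24.7
```

```bash
python3 -m crank '[[[0,0,0],[0,0,0],0.02],[[0,0,0],[0,0,0],0.02],[[0,0,0],[0,0,-0.06],0.02],[[0,0,0],[0,0,-0.12],0.02],[[0,0,0],[0,0,-0.12],0.02],[[0,0,0],[0,0,-0.12],0.02]]'
python3 - <<'E'
from h import *
f=frame('wrist');cv2.imwrite('pics/w10.png',f['color']);s=manip.get_state();print(s['ee_pos'],s['opening'])
print(proj(f,np.array(s['ee_pos'])+[0,0,.016]))
for r in manip.outline_of(f,'tip_tin_c')[:2]: print(r['confidence'],r['pixel'],cv2.boundingRect(r['region'].astype(np.uint8)))
f=frame('top')
c=[k for k in blobs(f,(18,100,90),(35,255,255),(280,150,340,230)) if cv2.contourArea(k)>60]
for k in c[:3]:print(cv2.boundingRect(k),circ(f,k,.030))
E
```

```text
time_s: 23.15
ee_pos: [0.4546, -0.2562, 0.1224]
orientation: [[-0.073, 0.997, 0.001], [0.997, 0.073, 0.0], [-0.0, 0.001, -1.0]]
ft_force: [0.1, 0.6, -1.1]
opening: 0.361
grasp_force: 25.2
[ 0.45417696 -0.25616485  0.12169495] 0.36119423362625575
[311.18052686 338.85795782]
0.82 [313.6, 324.3] (274, 280, 82, 90)
(299, 176, 19, 17) [0.6499 0.0654 0.0426 0.0438]
(311, 202, 22, 13) [0.5927 0.0286 0.0336 0.0569]
```

View pics/w10.png

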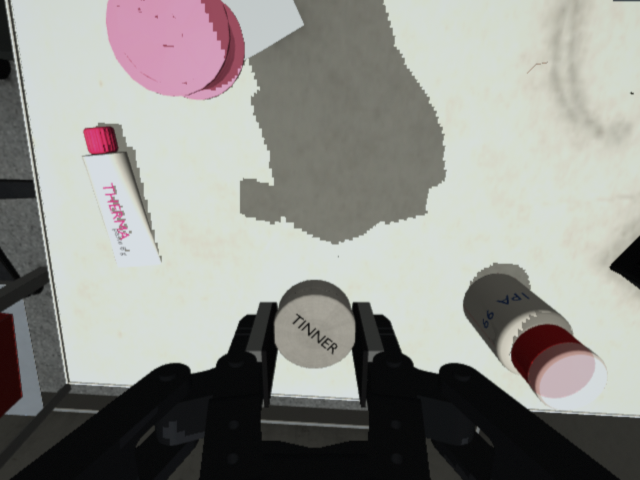

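Tin held, lid centre about (315,330), roughly 4 mm toward the camera side of the TCP. I'll move next to the flux tin and measure once more.

```bash
python3 -m crank '[[[0,0,0],[0.245,0.22,-0.03],0.02],[[0,0,0],[0.245,0.22,-0.03],0.02],[[0,0,0],[0.245,0.22,-0.03],0.02],[[0,0,0],[0.245,0.22,-0.03],0.02],[[0,0,0],[0.245,0.22,-0.03],0.02],[[0,0,0],[0.245,0.22,-0.03],0.02],[[0,0,0],[0.245,0.22,-0.03],0.02],[[0,0,0],[0.245,0.22,-0.03],0.02],[[0,0,0],[0.245,0.22,-0.03],0.02]]'
python3 - <<'E'
from h import *
f=frame('wrist');cv2.imwrite('pics/w11.png',f['color']);s=manip.get_state();print(s['ee_pos'])
R=np.array(s['orientation'])
t=at(f,(315,330),s['ee_pos'][2]+.0155);print('tip',t)
for k in blobs(f,(18,100,60),(35,255,255),(250,60,400,300))[:2]:
    if cv2.contourArea(k)>300:
        c=circ(f,k,.030);print(cv2.boundingRect(k),c,'tool shift',R.T@np.append(c[:2]-t[:2],0))
E
```

```text
time_s: 24.42
ee_pos: [0.6553, 0.0011, 0.152]
orientation: [[-0.069, 0.998, -0.001], [0.998, 0.069, -0.0], [-0.0, -0.001, -1.0]]
ft_force: [0.6, -0.1, -0.9]
opening: 0.359
grasp_force: 25.2
[0.65549352 0.00140796 0.15217224]
tip [0.6560247  0.00525818 0.16767224]
(285, 109, 66, 67) [0.6538 0.0645 0.0435 0.0436] tool shift [ 5.92543357e-02  1.86160203e-03 -1.23302482e-05]
(250, 146, 14, 73) [0.6128 0.0321 0.0107 0.0649] tool shift [ 2.97556930e-02 -4.12729516e-02  6.65471496e-06]
```

View pics/w11.png

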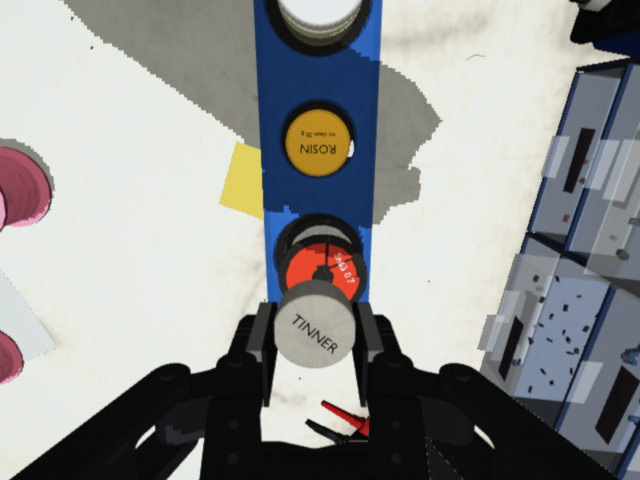

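Flux sits flat, centred at (317,142). Placing the small tin on it.

```bash
python3 -m crank '[[[0,0,0],[0.059,0.002,0.0],0.02],[[0,0,0],[0.059,0.002,0.02],0.02],[[0,0,0],[0.059,0.002,0.07],0.02],[[0,0,0],[0.059,0.002,0.105],0.02],[[0,0,0],[0.059,0.002,0.105],0.02],[[0,0,0],[0.059,0.002,0.105],0.02]]'
```

```text
time_s: 25.22
ee_pos: [0.6546, 0.0613, 0.0482]
orientation: [[-0.07, 0.998, 0.001], [0.998, 0.07, -0.0], [-0.0, 0.001, -1.0]]
ft_force: [0.3, -0.2, -0.3]
opening: 0.36
grasp_force: 25.2
```

```bash
python3 -m crank '[[[0,0,0],[-0.001,0,0.008],0.02],[[0,0,0],[-0.001,0,0.013],0.02],[[0,0,0],[-0.001,0,0.0148],0.02],[[0,0,0],[-0.001,0,0.0148],0.02]]'
python3 -m crank '[[[0,0,0],[0,0,0],0.05],[[0,0,0],[0,0,0],0.05],[[0,0,0],[0,0,0],0.05],[[0,0,0],[0,0,-0.03],0.05],[[0,0,0],[0,0,-0.08],0.05],[[0,0,0],[-0.05,0,-0.14],0.05],[[0,0,0],[-0.05,0,-0.17],0.05],[[0,0,0],[-0.05,0,-0.17],0.05],[[0,0,0],[-0.05,0,-0.17],0.05]]'
python3 - <<'E'
from h import *
f=frame('wrist');cv2.imwrite('pics/w12.png',f['color']);s=manip.get_state();print(s['ee_pos'])
for r in manip.outline_of(f,'tip_tin_c')[:2]:
    c=max(cv2.findContours(r['region'].astype(np.uint8),0,1)[0],key=cv2.contourArea);print(r['confidence'],cv2.boundingRect(c),circ(f,c,.0485))
f=frame('top')
b=manip.outline_of(f,'bottle')[:1]+manip.outline_of(f,'cutters')[:1]
for r in b:print(r['confidence'],r['pixel'])
E
```

```text
time_s: 25.72
ee_pos: [0.6542, 0.0614, 0.0333]
orientation: [[-0.072, 0.997, 0.001], [0.997, 0.072, 0.001], [0.001, 0.001, -1.0]]
ft_force: [-2.5, 0.2, 7.9]
opening: 0.36
grasp_force: 25.8
time_s: 26.85
ee_pos: [0.6572, 0.0122, 0.2016]
orientation: [[-0.072, 0.997, -0.001], [0.997, 0.072, 0.001], [0.001, -0.001, -1.0]]
ft_force: [-0.4, 0.6, -0.6]
opening: 0.585
grasp_force: 0.0
[0.65697816 0.01233227 0.20104202]
0.96 (294, 135, 43, 44) [0.6547 0.0634 0.0315 0.0316]
0.87 [464.4, 207.3]
0.6 [179.3, 179.9]
```

View pics/w12.png

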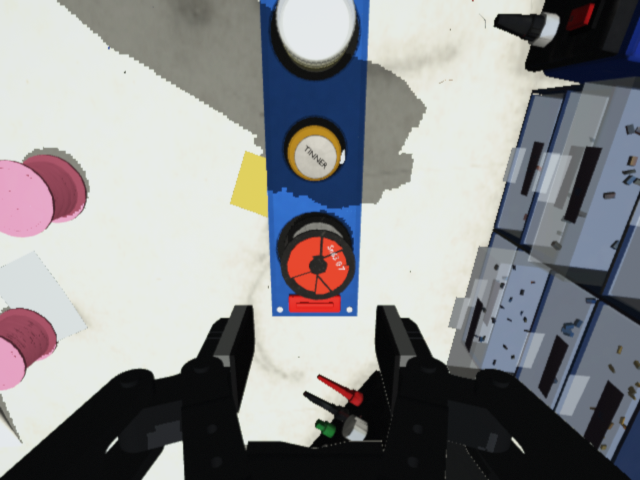

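The tin is centred on the flux lid (316,155). The reel (317,265) and jar (316,30) are seated, the gripper is clear, and nothing I moved came near the bottle or cutters. Handing in.

```bash
python3 -c "
from bench import manip
print(manip.sign_off())"
```

```text
the job is handed in; nothing more can be done
None
```

The job is handed in: reel by the red tag, jar by the green tag, flux tin in the middle well with the small white tin centred on it, all seated in the last camera picture, bottle and cutters never approached; finished at about 27 s, but `sign_off` returned no verdict.

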